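Slide the book home between the planters

ROBOT

A 6-joint arm with a two-finger parallel gripper is mounted at the origin on the work surface. World frame = base frame: x ahead of the robot, y to its left, z up, the work surface at z = 0. Lengths are in mm, angles in rad, forces in N, time in s.
With the tool pointing down it reaches from about 350 to 775 mm from the base axis. Payload 7.3 kg.
Tool frame: the origin (TCP) lies between the finger pads; the fingertips stand 14 mm ahead of it and the grasp point (between the pads) lies 5 mm behind it; z points along the fingers, y is the line along which they close (so a half turn about z gives the same grasp; the last joint's range is limited). The gripper opens to 92 mm and grips with 3 to 60 N. Pads are 19 mm wide; open, the fingers measure 130 mm over their backs; the gripper's body (75 mm by 190 mm) begins 47 mm behind the grasp point.
Start: joints at [-1.416, 0.342, 1.524, -0, 1.275, -0.146], TCP at [155.571, -501.439, 240.741] pointing down, gripper open.
Joint ranges: [-2.53, 2.53], [-0.77, 2.02], [0.04, 2.7], [-1, 4.14], [0.28, 2.66], [-3.11, 3.11]. Speed limits (rad/s): [2.57, 2.57, 3.14, 3.14, 3.14, 3.14].

INTERFACE

Orientations are given as [roll, pitch, yaw] about the fixed x, y, z axes, in that order (R = Rz(yaw) Ry(pitch) Rx(roll)).
In Python, from plant import get_obs, cams, close_job gives the robot as it stands. The module is installed in compiled form; this text tells all that it offers.
- The arm moves only by the shell command python3 -m creep 'ROWS'. ROWS is JSON, a list of rows, each an object of numbers: "hand": the opening, from 0 (shut) to 1 (fully open); "tx", "ty", "tz": the shift along the tool's x, y, z in m; "spin": the turn about the tool's z in degrees. In form: [{"hand": .., "tx": .., "ty": .., "tz": .., "spin": ..}, ...]. A call has 1 to 5 rows; each row shifts and turns the commanded pose from where the row before left it, along the tool's axes as they then stand; what a row does not reach is not made up. A row lasts 1/8 s, in which the tool goes at most 62.5 mm and 10.7 degrees, less where a joint would pass 70% of its speed; a pose out of reach is approached as far as the arm can. A call is refused whole if a number of a shift passes 0.0625 or a number of a turn 10.7, either way. A call with a gripper value outside its range is refused whole. The fingers move at their own pace and stop on an object; the grip force is fixed at half the most. Time passes only in rows, so rows that do not move let the fingers close. It gives the time, the measured TCP pose, the force, the opening and the grip force at its end, in the units of the state.
- get_obs(): the state, without advancing time (a new reading comes with each control period).
- cams.capture(name): name is "side" or "top"; returns a dict with "color" (420x560x3 uint8, red, green, blue), "K" (3x3 intrinsics, pixels), "R" (3x3) and "t" (3): a world point X has camera coordinates R X + t. Camera axes: x right, y down, z forward; pixel columns grow to the right and rows downward; lengths in mm; the calibration is good to about 2 mm. A picture is of the moment at which its call begins. There is no depth.
- close_job(): hands the job in; it is judged then, once.
The state is a dict: "time": time; "joint_positions": joint angles; "dq": joint speeds; "tau": joint torques, N m; "tool_pos": TCP position; "tcp_rot": TCP orientation; "contact_force": force on the tool from outside, world axes, zero at the start; "moment": the same for the moment, N m; "grip_width": finger opening in mm; "finger_force": force on a finger pad.
Only numpy, scipy, OpenCV 4.12 (cv2) and the standard library are available. Lean on these libraries where they do the work, as an engineer would, in place of code of your own. Each camera call takes 0.05 s, during which the arm holds its last target. There are 200 camera calls.

TASK

Push the book across the table, with the folded glasses riding on it, through the gap between the two plant pots until its leading end sits square and flush against the low wooden rail behind them. Only push the book along the table with the fingers: do not pick it up or tip it, and do not touch the glasses, which must stay on it. Leave the mug, the remote control and the candle jar where they are.

Things in the scene. Friction and masses are not known exactly. Their poses are not given: they have to be found in the camera images.
- book_center (a point): Centre of the closed hardback book, half-way up (12 mm above the table). 160 mm long (x axis), 100 mm wide (y axis), 24 mm thick, about 0.3 kg; loose, lying flat before the gap, not quite in line with it; its x axis points roughly to the gap. A few newtons slide it, and it stops when no longer pushed.
- nook: Two pots and a rail fixed to the table, as one frame: origin on the table midway between the pots, x = the way to push the book, through the gap to the rail, y from pot to pot, z up. Pots: round concrete planters, diameter 90 mm, 45 mm high (60 mm with succulent), centred at y = +-100 mm, so the gap is 110 mm wide (book 100 mm). All fixed; the table between is bare and level.
- rail_face (a point): Middle of the near face of the fixed wooden rail, 15 mm above the table, 205 mm along x from the origin of nook, axes as there. The bar is 200 mm long (y), 30 mm high, 20 mm thick. The leading end of the book must meet it: the centre of the book is then 80 mm before this point, 125 mm past the middle of the gap.
- glasses_center (a point): Centre of the folded glasses, 124 mm (x) by 44 mm (y) by 14 mm high, 30 g, lying loose on the book's cover, lengthways, close to its middle and at least 8 mm in from every edge; held by friction only. Centre 31 mm above the table.
- mug: Mug, 80 mm wide, 85 mm high, with a handle; loose; stands beyond the pots on the side away from the robot. Origin at the centre of its underside. Bystander.
- remote: Remote control, 150 x 42 x 18 mm, lying loose on the robot's side of the pots and rail. Origin at the centre of its underside. Bystander.
- candle: Candle in a glass jar with a metal lid, 60 mm in diameter, 60 mm high; loose; stands behind the book, at the opposite end from the gap. Origin at the centre of its underside. Bystander.
There are look-alikes about, which are no part of the job. What is shaped like the part that bears glasses_center but green or purple is not meant.

How it is judged:
By the outcome, as a careful person would: the job done as asked, in the order asked, and still so for the second after the job is handed in, with the robot touching nothing.
It also fails if it takes over 72 s, if anything falls off the work surface, if the arm or the gripper's body presses on something with over 40 N, if the wrist force passes 120 N, or if a joint passes its speed limit or range.

## Working session

There is one attempt and no reset: what is moved stays moved. The work goes in short steps, Python scripts to look and compute and a shell command to move; the robot and the scene stay as the last step left them, time stands still between calls to the robot, and variables do not carry over. Pictures are saved under pics/ and viewed, at most 10 in all, crops included, and the job is handed in when it is done.

```bash
mkdir -p pics
python3 - <<'E'
from plant import get_obs, cams
import cv2, pickle
o=get_obs(); print(o)
for n in("top","side"):
    c=cams.capture(n); pickle.dump(c,open(f'{n}0.pkl','wb'))
    cv2.imwrite(f'pics/{n}0.png',cv2.resize(c['color'][:,:,::-1],(800,600),interpolation=cv2.INTER_CUBIC))
    print(n,c['K'],c['R'],c['t'])
E
```

```text
{'time': 0.0, 'joint_positions': array([-1.41601814e+00,  3.42717524e-01,  1.52502043e+00, -3.42674351e-05,
        1.27539922e+00, -1.46025561e-01]), 'dq': array([-0.0027345 ,  0.00079491,  0.00195473,  0.00023821, -0.00111011,
       -0.00053045]), 'tau': array([ 2.22794872e-03, -4.31242740e+01, -2.44216043e+01,  7.19704223e-02,
        5.60383976e-02, -1.19293009e-04]), 'tool_pos': array([ 155.48932049, -501.03825729,  240.04645558]), 'tcp_rot': array([-3.14005980e+00, -1.92320743e-04,  3.00813604e-01]), 'contact_force': array([ 1.02586428,  0.7785365 , -0.32578946]), 'moment': array([-0.00156792, -0.0366188 , -0.00969616]), 'finger_force': 0.0, 'grip_width': 91.73661574391087}
top [[492.20159643   0.         278.76709387]
 [  0.         492.20159643 209.38748993]
 [  0.           0.           1.        ]] [[ 0.02566146 -0.99967013 -0.00106243]
 [-0.9977362  -0.0255457  -0.06220853]
 [ 0.06216087  0.00265638 -0.99806261]] [ -36.7306387   558.16562115 1127.81335409]
side [[462.36170308   0.         286.72810185]
 [  0.         462.36170308 204.50196175]
 [  0.           0.           1.        ]] [[ 0.99962627 -0.02713352  0.00332984]
 [-0.01215816 -0.55037013 -0.83483226]
 [ 0.02448458  0.83447977 -0.55049434]] [-532.34103473   50.44025887 1170.30792853]
```

View pics/top0.png

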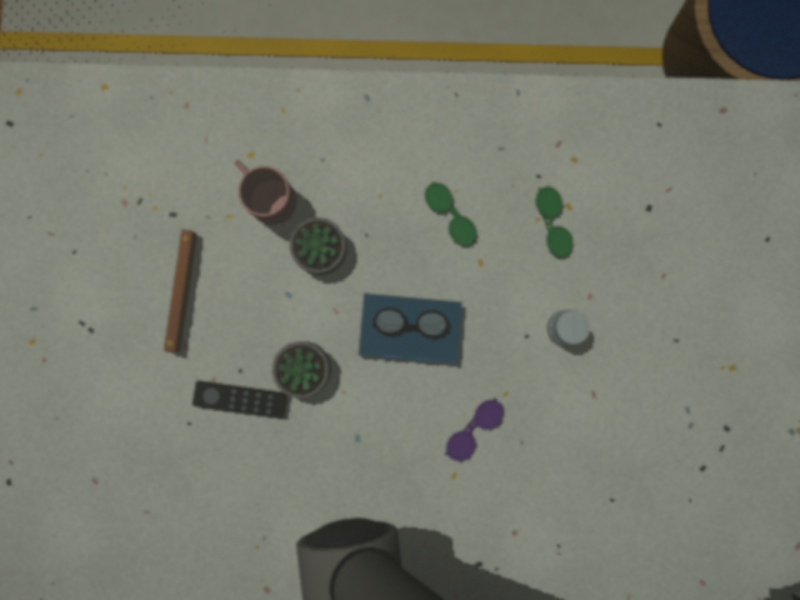

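View pics/side0.png

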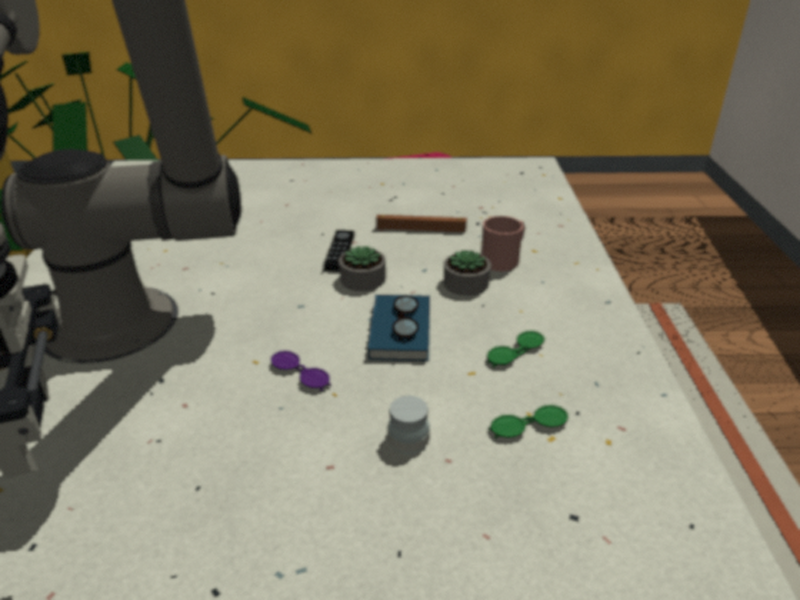

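Top view (800×600): the book's cover corners are at about (364,294), (462,302), (461,365) and (361,357). The pots are at (318,245) and (301,370), the rail runs (187,232)–(172,352), and the candle is at (572,328). I'll enlarge that area.

```bash
cat > h.py <<'E'
import numpy as np, cv2, pickle
from plant import get_obs, cams
def w(c,uv,z):
    """pixel (native) -> world at height z"""
    r=c['R'].T@np.linalg.solve(c['K'],[uv[0],uv[1],1]); o=-c['R'].T@c['t']
    return (o+r*(z-o[2])/r[2])[:2]
def px(c,X):
    p=c['K']@(c['R']@np.array(X,float)+c['t']); return p[:2]/p[2]
def crop(c,x0,y0,wd,ht,s,name):
    cv2.imwrite(name,cv2.resize(c['color'][y0:y0+ht,x0:x0+wd,::-1],None,fx=s,fy=s,interpolation=cv2.INTER_CUBIC))
E
python3 - <<'E'
from h import *
c=pickle.load(open('top0.pkl','rb'))
crop(c,110,145,240,150,800/240,'pics/c0.png')
E
```

```text
(no output)
```

View pics/c0.png

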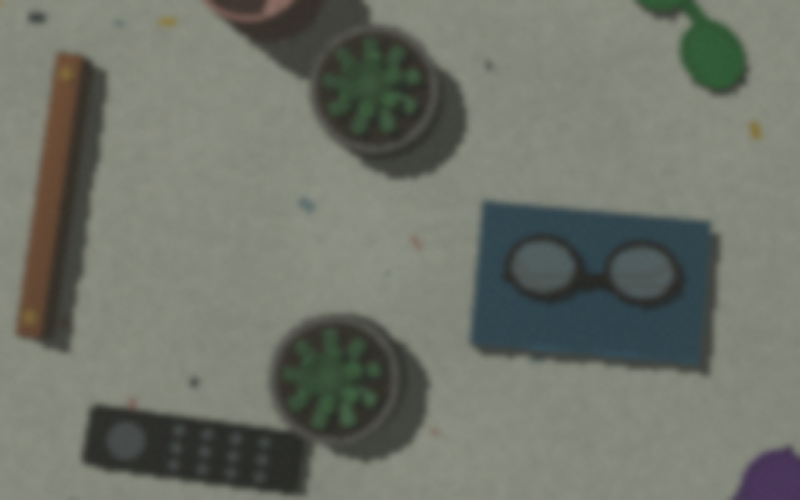

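The crop (×3.33, offset 110,145) gives these positions:
- **Book cover:** (484,202), (711,222), (703,366), (472,347).
- **Pot rims:** (374,88) and (334,377).
- **Rail near edge:** (84,57)–(43,338).
- **Glasses:** centre about (594,271).

Run:
```python
from h import *
c=pickle.load(open('top0.pkl','rb'))
f=lambda u,v,z: w(c,(110+u*.3-.35,145+v*.3-.35),z)
P1,P2=f(374,88,45),f(334,377,45)
R1,R2=f(84,57,30),f(43,338,30)
print('pots',P1,P2,'rail',R1,R2)
y=P2-P1 # x along push (+y world)
O=(P1+P2)/2
d=P1-P2; d/=np.linalg.norm(d); n=np.array([-d[1],d[0]])
if n[1]<0:n=-n
print('pot sep',np.linalg.norm(P1-P2),'push dir',n,np.degrees(np.arctan2(n[1],n[0])))
e=R1-R2; m=np.array([-e[1],e[0]])/np.linalg.norm(e); print('rail dir',np.degrees(np.arctan2(m[1],m[0])),np.linalg.norm(e), 'rail mid',(R1+R2)/2,'exp',O+205*n)
B=[f(*p,24) for p in((484,202),(711,222),(703,366),(472,347))]
cb=np.mean(B,0); print('book',B,cb)
for i in range(4):
    v=B[i]-B[(i+1)%4]; print(np.linalg.norm(v),np.degrees(np.arctan2(v[1],v[0])))
L=np.array([[n[0],n[1]],[-n[1],n[0]]])
print('O',O,'book in nook',L@(cb-O)); print('glasses',f(594,271,31), L@(f(594,271,31)-O))
print('candle top',w(c,(572*.7,328*.7),60))
```

```text
pots [641.49445946 109.58840261] [443.8969316  130.19307594] rail [660.09309541 313.53261499] [464.84535528 333.17503003]
pot sep 198.6689094412532 push dir [0.10371363 0.9946072 ] 84.04694178209968
rail dir 84.25522874996514 196.23329099182385 rail mid [562.46922534 323.35382251] exp [563.95698922 323.78521539]
book [array([566.68459284,  33.15154878]), array([ 556.81126616, -124.67485539]), array([ 457.16865555, -121.15603487]), array([466.13922311,  38.55658314])] [511.70093442 -43.53068958]
158.13493109531302 86.4203472816036
99.70472379845916 -2.0225264519684414
159.96434426255476 -93.2147503724476
100.69054458895009 176.9229029574456
O [542.69569553 119.89073927] book in nook [-165.75470899   13.87858334]
glasses [520.55163193 -44.25630824] [-165.55847657    5.00035932]
candle top [ 518.00347153 -295.2692544 ]
```

Nook heading is about 84.1° with origin (543,120). The book is at nook (-166, +14), skewed about +2.7°. Plan:
1. Push the robot-side long edge with two half-open fingers. This squares the book and shifts it 14 mm.
2. Push the trailing end straight through the gap to the rail.

First I'll move to the robot's side of the book.

```bash
python3 -m creep '[{"hand":0.5,"spin":7.7},{"spin":7.7},{"spin":7.7},{"tx":0.0231,"ty":-0.0491},{"tx":0.0231,"ty":-0.0491}]' | tail -3 && python3 -m creep '[{"tx":0.0231,"ty":-0.0491},{"tx":0.0231,"ty":-0.0491},{"tx":0.0231,"ty":-0.0491},{"tx":0.0231,"ty":-0.0491},{"tx":0.0231,"ty":-0.0491}]' |tail -3 && python3 -m creep '[{"tx":0.0231,"ty":-0.0491},{"tx":0.0231,"ty":-0.0491},{"tx":0.0231,"ty":-0.0491},{"tz":0.04},{"tz":0.04}]'
```

```text
invalid input at $[0]: expected keys hand, tx, ty, tz, spin
invalid input at $[0]: expected keys hand, tx, ty, tz, spin
invalid input at $[0]: expected keys hand, tx, ty, tz, spin
```

```bash
python3 -m creep '[{"hand":0.5,"tx":0,"ty":0,"tz":0,"spin":7.7},{"hand":0.5,"tx":0,"ty":0,"tz":0,"spin":7.7},{"hand":0.5,"tx":0,"ty":0,"tz":0,"spin":7.7},{"hand":0.5,"tx":0.0231,"ty":-0.0491,"tz":0,"spin":0},{"hand":0.5,"tx":0.0231,"ty":-0.0491,"tz":0,"spin":0}]'
```

```text
time: 0.72
tool_pos: [211.8, -407.3, 240.1]
tcp_rot: [-3.14, 0.0, -0.104]
contact_force: [0.6, -0.3, 0.4]
grip_width: 48.1
finger_force: 0.0
```

```bash
python3 -m creep '[{"hand":0.5,"tx":0.0231,"ty":-0.049,"tz":0,"spin":0},{"hand":0.5,"tx":0.0231,"ty":-0.049,"tz":0,"spin":0},{"hand":0.5,"tx":0.0231,"ty":-0.049,"tz":0,"spin":0},{"hand":0.5,"tx":0.0231,"ty":-0.049,"tz":0,"spin":0},{"hand":0.5,"tx":0.0231,"ty":-0.049,"tz":0,"spin":0}]' && python3 -m creep '[{"hand":0.5,"tx":0.0231,"ty":-0.049,"tz":0,"spin":0},{"hand":0.5,"tx":0.0231,"ty":-0.049,"tz":0,"spin":0},{"hand":0.5,"tx":0.0231,"ty":-0.049,"tz":0,"spin":0},{"hand":0.5,"tx":0,"ty":0,"tz":0.06,"spin":0},{"hand":0.5,"tx":0,"ty":0,"tz":0.06,"spin":0}]'
python3 - <<'E'
from h import *
c=cams.capture('side'); pickle.dump(c,open('side1.pkl','wb'))
crop(c,200,130,200,150,4,'pics/s1.png')
E
```

```text
time: 1.35
tool_pos: [352.0, -174.9, 240.7]
tcp_rot: [3.142, -0.0, -0.103]
contact_force: [0.2, -1.1, 0.0]
grip_width: 45.9
finger_force: 0.0
time: 1.98
tool_pos: [435.9, -36.5, 119.5]
tcp_rot: [3.141, -0.002, -0.1]
contact_force: [-0.2, 0.0, -0.2]
grip_width: 46.0
finger_force: 0.0
```

View pics/s1.png

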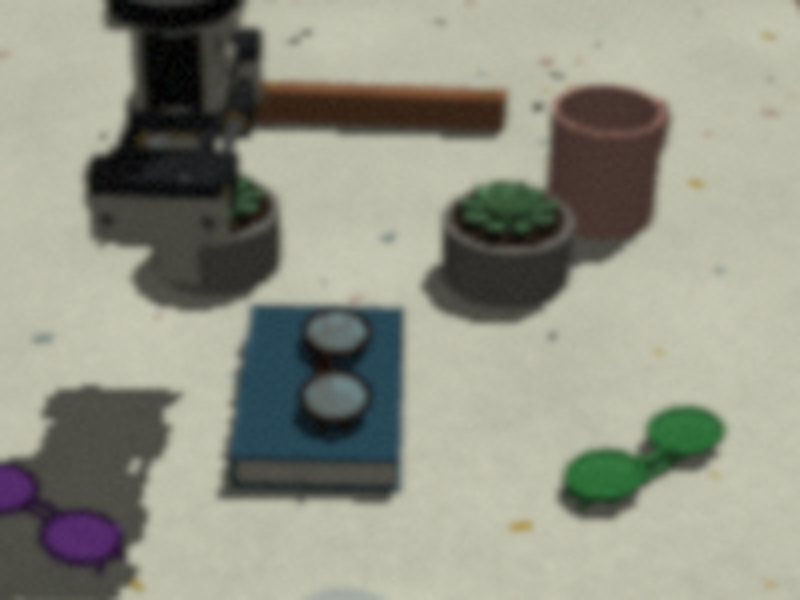

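The gripper hangs over the robot's side of the book, clear of everything. I'll descend and push sideways (+tx) gently.

```bash
python3 -m creep '[{"hand":0.5,"tx":0,"ty":0,"tz":0.05,"spin":0},{"hand":0.5,"tx":0,"ty":0,"tz":0.037,"spin":0},{"hand":0.5,"tx":0,"ty":0,"tz":0.01,"spin":0},{"hand":0.5,"tx":0.003,"ty":0,"tz":0,"spin":0},{"hand":0.5,"tx":0.003,"ty":0,"tz":0,"spin":0}]' && python3 -m creep '[{"hand":0.5,"tx":0.003,"ty":0,"tz":0,"spin":0},{"hand":0.5,"tx":0.003,"ty":0,"tz":0,"spin":0},{"hand":0.5,"tx":0.003,"ty":0,"tz":0,"spin":0},{"hand":0.5,"tx":0.003,"ty":0,"tz":0,"spin":0},{"hand":0.5,"tx":0.003,"ty":0,"tz":0,"spin":0}]' && python3 -m creep '[{"hand":0.5,"tx":0.003,"ty":0,"tz":0,"spin":0},{"hand":0.5,"tx":0.002,"ty":0,"tz":0,"spin":0}]'
python3 - <<'E'
from h import *
c=cams.capture('side'); pickle.dump(c,open('side2.pkl','wb'))
crop(c,200,130,200,150,4,'pics/s2.png')
E
```

```text
time: 2.65
tool_pos: [442.9, -38.4, 25.2]
tcp_rot: [3.141, -0.003, -0.103]
contact_force: [0.0, -0.3, 1.1]
grip_width: 45.5
finger_force: 0.0
time: 3.28
tool_pos: [455.7, -39.3, 23.5]
tcp_rot: [-3.141, 0.002, -0.102]
contact_force: [-2.2, 1.0, 1.9]
grip_width: 46.1
finger_force: 1.3
time: 3.52
tool_pos: [461.6, -40.2, 23.6]
tcp_rot: [3.141, -0.0, -0.102]
contact_force: [-1.6, 0.0, 0.1]
grip_width: 45.7
finger_force: 0.5
```

View pics/s2.png

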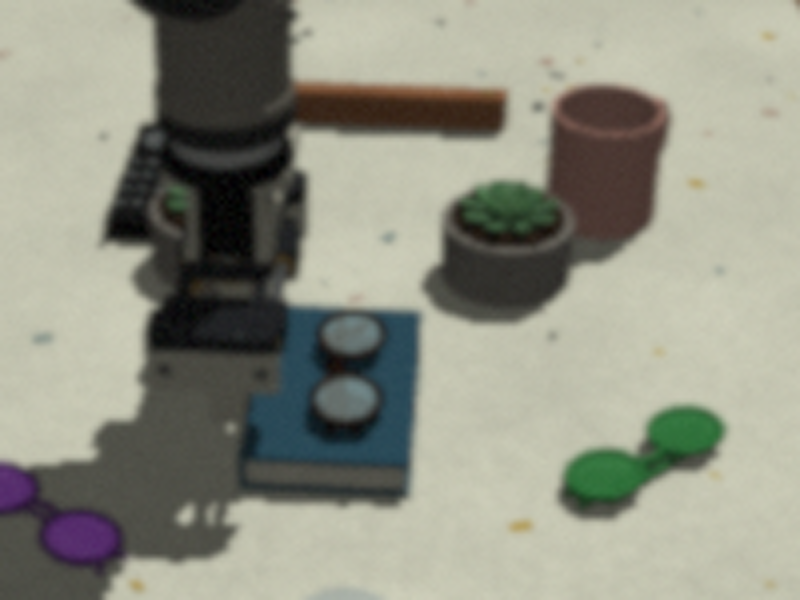

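The book has shifted right, with the glasses still on it. Cover corners in the crop are about (419,313), (410,466) and (244,462).

```bash
cat >> h.py <<'E'
n=np.array([np.cos(np.radians(84.1)),np.sin(np.radians(84.1))]); O=np.array([542.7,119.9]); L=np.array([[n[0],n[1]],[-n[1],n[0]]])
def nk(c,u,v,z,x0=200,y0=130,s=4): return L@(w(c,(x0+(u+.5)/s-.5,y0+(v+.5)/s-.5),z)-O)
E
python3 - <<'E'
from h import *
for name,pts in (('side1',((250,308),(403,309),(399,461),(233,458))),('side2',((419,313),(410,466),(244,462)))):
    c=pickle.load(open(name+'.pkl','rb'))
    print(name,[nk(c,*p,24).round(1) for p in pts])
c=pickle.load(open('side1.pkl','rb'))
print('rail top near edge end', nk(c,505,93,30), 'pot far rim', nk(c,510,222,45),[nk(c,u,222,45) for u in(443,576)])
print('mug',nk(c,609,108,85))
c=pickle.load(open('top0.pkl','rb')); print('mug',L@(w(c,(265*.7,191*.7),85)-O))
print('tool',L@(get_obs()['tool_pos'][:2]-O))
E
```

```text
side1 [array([-92.1,  63.9]), array([-85.2, -34.9]), array([-243.1,  -40.7]), array([-248.,   55.])]
side2 [array([-89.1, -45.4]), array([-247.2,  -47.2]), array([-251.2,   48.2])]
rail top near edge end [215.07128241 -98.91861316] pot far rim [  -5.16398416 -102.69664365] [array([ -8.84126075, -57.60931773]), array([  -1.53990831, -147.1316719 ])]
mug [  89.6032923  -169.82967552]
mug [  85.47296643 -166.41143711]
tool [-167.58499082   63.89674564]
```

I need about 5 mm more lateral push, then back off, rise, go behind the trailing end and turn 90°.

```bash
python3 -m creep '[{"hand":0.5,"tx":0.003,"ty":0,"tz":0,"spin":0},{"hand":0.5,"tx":0.002,"ty":0,"tz":0,"spin":0},{"hand":0.5,"tx":0,"ty":0,"tz":0,"spin":0},{"hand":0.5,"tx":-0.01,"ty":0,"tz":0,"spin":0},{"hand":0.5,"tx":-0.02,"ty":0,"tz":0,"spin":0}]' && python3 -m creep '[{"hand":0.5,"tx":0,"ty":0,"tz":-0.05,"spin":0},{"hand":0.5,"tx":0,"ty":0,"tz":-0.05,"spin":0},{"hand":0.5,"tx":0.02,"ty":0.056,"tz":0,"spin":0},{"hand":0.5,"tx":0.02,"ty":0.056,"tz":0,"spin":-10},{"hand":0.5,"tx":0,"ty":0,"tz":0,"spin":-10}]' && python3 -m creep '[{"hand":0.5,"tx":0,"ty":0,"tz":0,"spin":-10},{"hand":0.5,"tx":0,"ty":0,"tz":0,"spin":-10},{"hand":0.5,"tx":0,"ty":0,"tz":0,"spin":-10},{"hand":0.5,"tx":0,"ty":0,"tz":0,"spin":-10},{"hand":0.5,"tx":0,"ty":0,"tz":0,"spin":-10}]' && python3 -m creep '[{"hand":0.5,"tx":0,"ty":0,"tz":0,"spin":-10},{"hand":0.5,"tx":0,"ty":0,"tz":0,"spin":-10},{"hand":0.5,"tx":0,"ty":0,"tz":0,"spin":0}]'
python3 - <<'E'
from h import *
c=cams.capture('top'); pickle.dump(c,open('top3.pkl','wb'))
crop(c,210,170,160,120,5,'pics/t3.png')
print('tool',L@(get_obs()['tool_pos'][:2]-O))
E
```

```text
time: 4.2
tool_pos: [436.3, -37.6, 23.8]
tcp_rot: [3.141, -0.001, -0.102]
contact_force: [0.8, -0.0, 0.5]
grip_width: 45.7
finger_force: 0.0
time: 4.82
tool_pos: [465.4, -156.7, 124.0]
tcp_rot: [3.139, -0.002, 0.248]
contact_force: [-0.9, 0.0, 0.5]
grip_width: 46.0
finger_force: 0.0
time: 5.45
tool_pos: [464.2, -152.8, 123.6]
tcp_rot: [-3.142, 0.0, 1.125]
contact_force: [-0.4, 0.6, -0.7]
grip_width: 46.1
finger_force: 0.0
time: 5.82
tool_pos: [464.3, -152.8, 123.7]
tcp_rot: [-3.142, 0.0, 1.467]
contact_force: [0.0, 0.4, 0.4]
grip_width: 45.7
finger_force: 0.0
tool [-279.39582101   49.81914486]
```

View pics/t3.png

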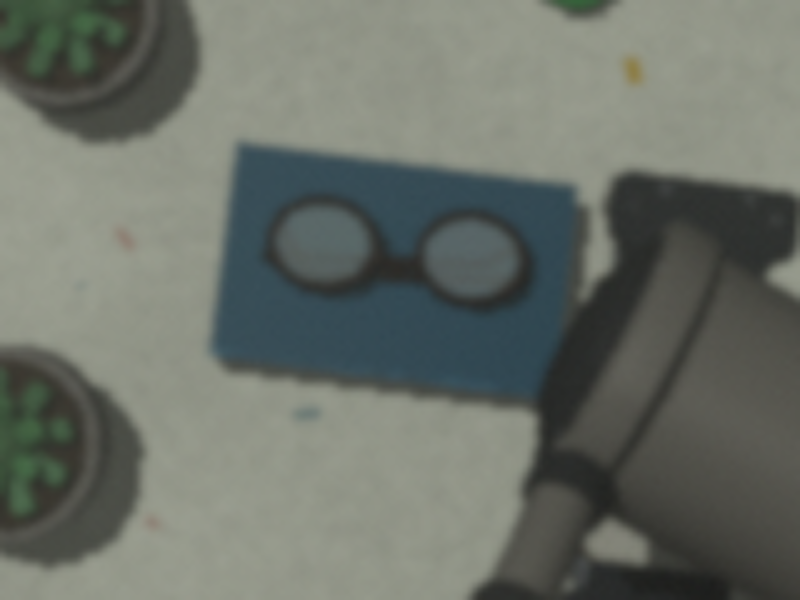

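The cover corners in this ×5 crop are about (239,145), (577,187) and (213,355). The glasses are unmoved.

Run:
```python
from h import *
c=pickle.load(open('top3.pkl','rb'))
q=[nk(c,*p,24,210,170,5) for p in((239,145),(577,187),(213,355))]
print(q,'centre',(q[1]+q[2])/2)
v=q[0]-q[1];print(np.degrees(np.arctan2(v[1],v[0])),np.linalg.norm(v)); v=q[2]-q[0];print(np.degrees(np.arctan2(v[1],v[0]))-90,np.linalg.norm(v))
```

```text
[array([-87.65457659, -48.84034333]), array([-245.32301847,  -49.56021381]), array([-88.4870772 ,  48.95406297])] centre [-166.90504783   -0.30307542]
0.26159485850573416 157.6700852302045
0.48773361212660404 97.79794967530624
```

The book is at nook y ≈ 0, skewed by less than 0.5°. Next I'll line up behind it, descend and start the end push.

```bash
python3 -m creep '[{"hand":0.5,"tx":0,"ty":0.025,"tz":0,"spin":0},{"hand":0.5,"tx":0,"ty":0.025,"tz":0,"spin":0},{"hand":0.5,"tx":0,"ty":0,"tz":0.05,"spin":0},{"hand":0.5,"tx":0,"ty":0,"tz":0.04,"spin":0},{"hand":0.5,"tx":0,"ty":0,"tz":0.01,"spin":0}]' && python3 -m creep '[{"hand":0.5,"tx":0.005,"ty":0,"tz":0,"spin":0},{"hand":0.5,"tx":0.005,"ty":0,"tz":0,"spin":0},{"hand":0.5,"tx":0.004,"ty":0,"tz":0,"spin":0},{"hand":0.5,"tx":0.004,"ty":0,"tz":0,"spin":0},{"hand":0.5,"tx":0.004,"ty":0,"tz":0,"spin":0}]' && python3 -m creep '[{"hand":0.5,"tx":0.003,"ty":0,"tz":0,"spin":0},{"hand":0.5,"tx":0.003,"ty":0,"tz":0,"spin":0},{"hand":0.5,"tx":0.004,"ty":0,"tz":0,"spin":0},{"hand":0.5,"tx":0.004,"ty":0,"tz":0,"spin":0},{"hand":0.5,"tx":0.005,"ty":0,"tz":0,"spin":0}]' && python3 -m creep '[{"hand":0.5,"tx":0.005,"ty":0,"tz":0,"spin":0},{"hand":0.5,"tx":0.005,"ty":0,"tz":0,"spin":0},{"hand":0.5,"tx":0.005,"ty":0,"tz":0,"spin":0},{"hand":0.5,"tx":0.005,"ty":0,"tz":0,"spin":0},{"hand":0.5,"tx":0.003,"ty":0,"tz":0,"spin":0}]'
python3 - <<'E'
from h import *
c=cams.capture('top'); pickle.dump(c,open('top4.pkl','wb'))
crop(c,170,150,200,150,4,'pics/t4.png')
print('tool',L@(get_obs()['tool_pos'][:2]-O))
E
```

```text
time: 6.5
tool_pos: [512.9, -157.4, 21.5]
tcp_rot: [-3.137, -0.002, 1.466]
contact_force: [-0.3, 0.4, -0.0]
grip_width: 46.0
finger_force: 0.0
time: 7.12
tool_pos: [517.0, -136.0, 24.1]
tcp_rot: [3.141, 0.0, 1.468]
contact_force: [-0.9, 0.3, -0.9]
grip_width: 46.0
finger_force: 0.0
time: 7.75
tool_pos: [518.8, -117.2, 23.8]
tcp_rot: [3.141, 0.0, 1.468]
contact_force: [0.2, -3.9, 2.9]
grip_width: 46.2
finger_force: 1.7
time: 8.38
tool_pos: [521.1, -94.1, 23.7]
tcp_rot: [-3.142, 0.0, 1.469]
contact_force: [-0.3, -3.3, 3.2]
grip_width: 46.0
finger_force: 1.7
tool [-214.8331257    -0.45621434]
```

View pics/t4.png

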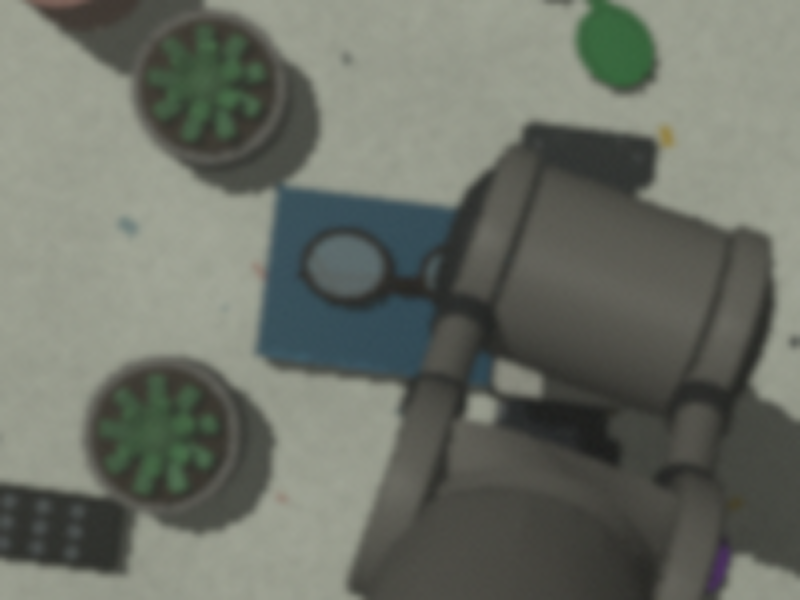

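Leading cover corners are at (277,186) and (258,352) in the crop. The pot rims are centred at (209,88) and (162,434).

Run:
```python
from h import *
c=pickle.load(open('top4.pkl','rb'))
for p,z in (((277,186),24),((258,352),24),((209,88),45),((162,434),45)): print(nk(c,*p,z,170,150,4))
```

```text
[-44.32699243 -49.04168069]
[-46.2636451   47.51491254]
[ -0.33708677 -98.02967056]
[ -0.64863441 100.09295642]
```

The book sits about 1.5 mm off the gap's mid-line, within the ±5 mm clearance. I'll push on with a slight drift toward +y.

```bash
python3 -m creep '[{"hand":0.5,"tx":0.003,"ty":-0.0001,"tz":0,"spin":0},{"hand":0.5,"tx":0.004,"ty":-0.0001,"tz":0,"spin":0},{"hand":0.5,"tx":0.005,"ty":-0.0001,"tz":0,"spin":0},{"hand":0.5,"tx":0.006,"ty":-0.0001,"tz":0,"spin":0},{"hand":0.5,"tx":0.006,"ty":-0.0001,"tz":0,"spin":0}]' && python3 -m creep '[{"hand":0.5,"tx":0.006,"ty":-0.0001,"tz":0,"spin":0},{"hand":0.5,"tx":0.006,"ty":-0.0001,"tz":0,"spin":0},{"hand":0.5,"tx":0.006,"ty":-0.0001,"tz":0,"spin":0},{"hand":0.5,"tx":0.006,"ty":-0.0001,"tz":0,"spin":0},{"hand":0.5,"tx":0.006,"ty":-0.0001,"tz":0,"spin":0}]' && python3 -m creep '[{"hand":0.5,"tx":0.006,"ty":-0.0001,"tz":0,"spin":0},{"hand":0.5,"tx":0.006,"ty":-0.0001,"tz":0,"spin":0},{"hand":0.5,"tx":0.006,"ty":-0.0001,"tz":0,"spin":0},{"hand":0.5,"tx":0.006,"ty":-0.0001,"tz":0,"spin":0},{"hand":0.5,"tx":0.006,"ty":-0.0001,"tz":0,"spin":0}]' && python3 -m creep '[{"hand":0.5,"tx":0.006,"ty":0,"tz":0,"spin":0},{"hand":0.5,"tx":0.006,"ty":0,"tz":0,"spin":0},{"hand":0.5,"tx":0.006,"ty":0,"tz":0,"spin":0},{"hand":0.5,"tx":0.005,"ty":0,"tz":0,"spin":0},{"hand":0.5,"tx":0.003,"ty":0,"tz":0,"spin":0}]'
python3 - <<'E'
from h import *
c=cams.capture('top'); pickle.dump(c,open('top5.pkl','wb'))
crop(c,110,150,200,150,4,'pics/t5.png')
print('tool',L@(get_obs()['tool_pos'][:2]-O))
E
```

```text
time: 9.05
tool_pos: [523.0, -70.0, 23.6]
tcp_rot: [-3.141, -0.0, 1.468]
contact_force: [-0.7, -3.0, 1.6]
grip_width: 46.1
finger_force: 1.4
time: 9.68
tool_pos: [525.6, -40.2, 23.7]
tcp_rot: [-3.141, 0.0, 1.468]
contact_force: [-0.1, -2.3, 0.6]
grip_width: 46.1
finger_force: 1.1
time: 10.3
tool_pos: [528.1, -10.3, 23.7]
tcp_rot: [-3.141, 0.0, 1.468]
contact_force: [0.2, -1.5, -0.7]
grip_width: 46.0
finger_force: 0.9
time: 10.92
tool_pos: [530.8, 15.5, 23.7]
tcp_rot: [-3.142, 0.0, 1.469]
contact_force: [-0.7, -1.1, 0.1]
grip_width: 46.1
finger_force: 0.8
tool [-104.84468156    1.09873084]
```

View pics/t5.png

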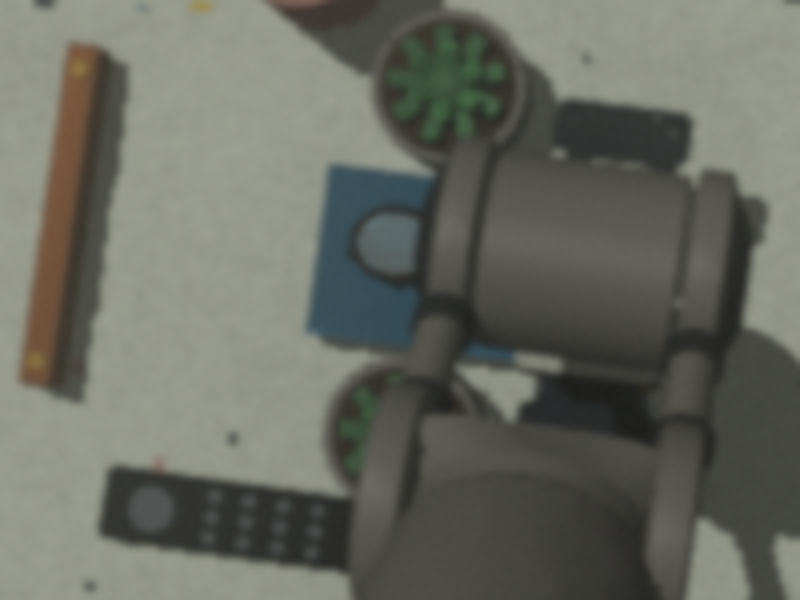

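The book is in the gap without touching the pots (about 1 N). Leading corners are at (330,165) and (308,331), and the rail's near top edge runs (101,52)–(52,384).

Run:
```python
from h import *
c=pickle.load(open('top5.pkl','rb'))
for p,z in (((330,165),24),((308,331),24),((101,52),30),((52,384),30),((449,87),45)): print(nk(c,*p,z,110,150,4))
```

```text
[ 64.82898357 -47.25302996]
[64.03606545 49.58992844]
[204.31778863 -94.85414239]
[204.11552418  98.38262353]
[ -0.25932258 -98.59865659]
```

```bash
python3 -m creep '[{"hand":0.5,"tx":0.003,"ty":0,"tz":0,"spin":0},{"hand":0.5,"tx":0.005,"ty":0,"tz":0,"spin":0},{"hand":0.5,"tx":0.006,"ty":0,"tz":0,"spin":0},{"hand":0.5,"tx":0.006,"ty":0,"tz":0,"spin":0},{"hand":0.5,"tx":0.006,"ty":0,"tz":0,"spin":0}]' && python3 -m creep '[{"hand":0.5,"tx":0.006,"ty":0,"tz":0,"spin":0},{"hand":0.5,"tx":0.006,"ty":0,"tz":0,"spin":0},{"hand":0.5,"tx":0.006,"ty":0,"tz":0,"spin":0},{"hand":0.5,"tx":0.006,"ty":0,"tz":0,"spin":0},{"hand":0.5,"tx":0.006,"ty":0,"tz":0,"spin":0}]' && python3 -m creep '[{"hand":0.5,"tx":0.006,"ty":0,"tz":0,"spin":0},{"hand":0.5,"tx":0.006,"ty":0,"tz":0,"spin":0},{"hand":0.5,"tx":0.006,"ty":0,"tz":0,"spin":0},{"hand":0.5,"tx":0.006,"ty":0,"tz":0,"spin":0},{"hand":0.5,"tx":0.006,"ty":0,"tz":0,"spin":0}]' && python3 -m creep '[{"hand":0.5,"tx":0.006,"ty":0,"tz":0,"spin":0},{"hand":0.5,"tx":0.006,"ty":0,"tz":0,"spin":0},{"hand":0.5,"tx":0.005,"ty":0,"tz":0,"spin":0},{"hand":0.5,"tx":0.005,"ty":0,"tz":0,"spin":0},{"hand":0.5,"tx":0.004,"ty":0,"tz":0,"spin":0}]' && python3 -m creep '[{"hand":0.5,"tx":0.004,"ty":0,"tz":0,"spin":0},{"hand":0.5,"tx":0.004,"ty":0,"tz":0,"spin":0},{"hand":0.5,"tx":0.003,"ty":0,"tz":0,"spin":0},{"hand":0.5,"tx":0.003,"ty":0,"tz":0,"spin":0},{"hand":0.5,"tx":0.002,"ty":0,"tz":0,"spin":0}]'
```

```text
time: 11.6
tool_pos: [533.5, 41.5, 23.7]
tcp_rot: [-3.142, 0.0, 1.469]
contact_force: [0.3, -1.1, -1.0]
grip_width: 45.9
finger_force: 0.6
time: 12.22
tool_pos: [536.6, 71.2, 23.7]
tcp_rot: [-3.142, 0.0, 1.468]
contact_force: [-0.5, -1.1, -1.3]
grip_width: 46.1
finger_force: 0.5
time: 12.85
tool_pos: [539.6, 101.1, 23.7]
tcp_rot: [-3.142, 0.0, 1.468]
contact_force: [-0.6, -1.6, -0.6]
grip_width: 45.8
finger_force: 0.5
time: 13.48
tool_pos: [542.3, 126.8, 23.7]
tcp_rot: [3.142, 0.0, 1.468]
contact_force: [0.2, -1.0, -1.5]
grip_width: 46.0
finger_force: 0.6
time: 14.1
tool_pos: [543.9, 142.6, 23.7]
tcp_rot: [3.142, 0.0, 1.468]
contact_force: [0.3, -1.2, -2.0]
grip_width: 46.1
finger_force: 0.7
```

Run:
```python
from h import *
c=cams.capture('top'); pickle.dump(c,open('top6.pkl','wb'))
crop(c,100,150,160,120,5,'pics/t6.png')
print('tool',L@(get_obs()['tool_pos'][:2]-O))
```

```text
tool [22.87945665  1.09941339]
```

View pics/t6.png

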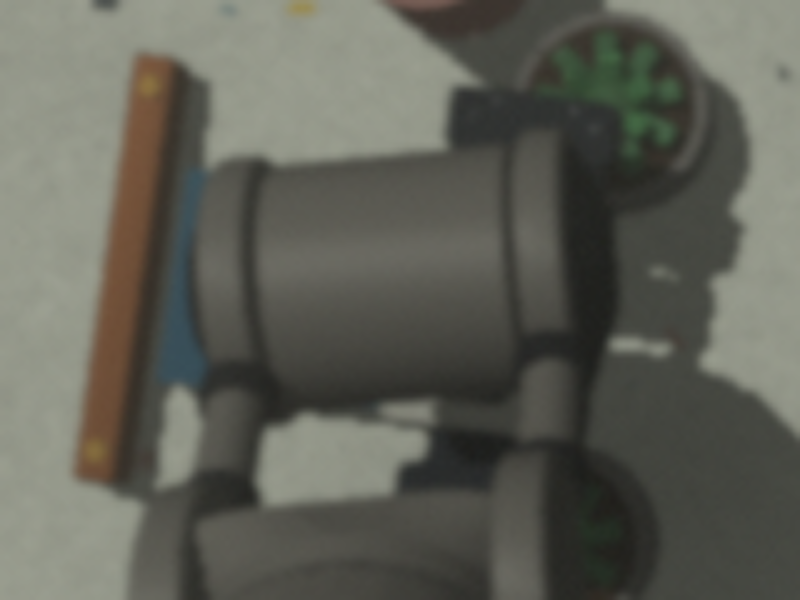

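About 12 mm remains to the rail. I'll close it slowly and watch for the force rise.

```bash
python3 -m creep '[{"hand":0.5,"tx":0.003,"ty":0,"tz":0,"spin":0},{"hand":0.5,"tx":0.003,"ty":0,"tz":0,"spin":0},{"hand":0.5,"tx":0.002,"ty":0,"tz":0,"spin":0},{"hand":0.5,"tx":0.002,"ty":0,"tz":0,"spin":0},{"hand":0.5,"tx":0.001,"ty":0,"tz":0,"spin":0}]' && python3 -m creep '[{"hand":0.5,"tx":0.001,"ty":0,"tz":0,"spin":0},{"hand":0.5,"tx":0.0005,"ty":0,"tz":0,"spin":0}]'; python3 -c "
from h import *
print('tool',L@(get_obs()['tool_pos'][:2]-O))"
```

```text
time: 14.78
tool_pos: [545.1, 153.5, 23.7]
tcp_rot: [3.141, 0.0, 1.468]
contact_force: [-0.2, -1.8, 0.4]
grip_width: 46.1
finger_force: 0.9
time: 15.02
tool_pos: [545.1, 154.0, 23.7]
tcp_rot: [-3.141, 0.001, 1.469]
contact_force: [-1.4, -7.7, 2.0]
grip_width: 45.8
finger_force: 3.7
tool [34.19593154  1.07333092]
```

```bash
python3 -m creep '[{"hand":0.5,"tx":0.0005,"ty":0,"tz":0,"spin":0},{"hand":0.5,"tx":0.0005,"ty":0,"tz":0,"spin":0},{"hand":0.5,"tx":0,"ty":0,"tz":0,"spin":0}]'; python3 -c "
from h import *
o=get_obs();print('tool',L@(o['tool_pos'][:2]-O),o['moment'],o['tcp_rot'])"
```

```text
time: 15.4
tool_pos: [545.2, 154.1, 23.7]
tcp_rot: [-3.141, 0.003, 1.469]
contact_force: [-1.5, -10.7, 1.6]
grip_width: 46.1
finger_force: 5.2
tool [34.24758705  1.00625646] [-1.74126948 -0.07473207  0.05408131] [-3.14120959e+00  2.63171386e-03  1.46874718e+00]
```

The book is firmly and stably against the rail. I'll back off straight, rise, and look.

```bash
python3 -m creep '[{"hand":0.5,"tx":-0.002,"ty":0,"tz":0,"spin":0},{"hand":0.5,"tx":-0.01,"ty":0,"tz":0,"spin":0},{"hand":0.5,"tx":-0.03,"ty":0,"tz":0,"spin":0},{"hand":0.5,"tx":0,"ty":0,"tz":-0.06,"spin":0},{"hand":0.5,"tx":0,"ty":0,"tz":-0.06,"spin":0}]' && python3 -m creep '[{"hand":0.5,"tx":-0.06,"ty":0,"tz":-0.02,"spin":0},{"hand":0.5,"tx":-0.06,"ty":0,"tz":0,"spin":0},{"hand":0.5,"tx":-0.06,"ty":0,"tz":0,"spin":0},{"hand":0.5,"tx":-0.06,"ty":0,"tz":0,"spin":0},{"hand":0.5,"tx":0,"ty":0,"tz":0,"spin":0}]'
python3 - <<'E'
from h import *
c=cams.capture('top'); pickle.dump(c,open('top7.pkl','wb'))
crop(c,100,150,160,120,5,'pics/t7.png')
E
```

```text
time: 16.02
tool_pos: [540.5, 113.5, 144.6]
tcp_rot: [-3.14, -0.0, 1.468]
contact_force: [2.4, 0.9, -0.2]
grip_width: 45.9
finger_force: 0.0
time: 16.65
tool_pos: [516.0, -127.9, 163.5]
tcp_rot: [3.141, 0.001, 1.463]
contact_force: [-0.1, 1.5, -0.5]
grip_width: 46.2
finger_force: 0.0
```

View pics/t7.png

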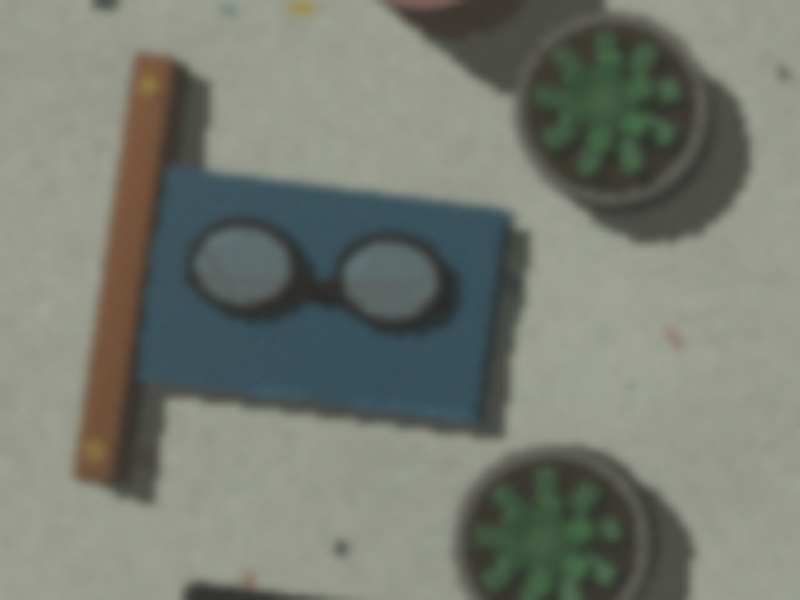

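The book's leading end lies flush along the rail, from (165,170) to (140,380), with no gap. The glasses are still on the cover, the pots and mug are where they were, and the arm is clear.

```bash
python3 -c "
from plant import close_job
print(close_job())"
```

```text
the job is handed in; nothing more can be done
None
```

The book was pushed through the gap and sits flush and square against the rail with the glasses still on it; the mug, remote and candle were not touched, and the job was handed in at about 17 s with no verdict returned.

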